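# Pin the bending former onto its shaft

### The arm

A 7-joint arm with a two-finger parallel gripper is mounted at the origin on the work surface. World frame = base frame: x ahead of the robot, y to its left, z up, the work surface at z = 0. Lengths are in mm, angles in rad, forces in N, time in s.
With the tool pointing down it reaches from about 425 to 925 mm from the base axis. Payload 6.8 kg.
Tool frame: the origin (TCP) lies midway between the tips of the shut fingers; the grasp point (between the pads) lies 19 mm behind it; z points along the fingers, y is the direction in which the jaws open and shut (so a half turn about z gives the same grasp; the last joint's range is limited). The gripper opens to 88 mm and grips with 3 to 60 N. Pads are 20 mm wide; open, the fingers measure 115 mm over their backs; the gripper's body (75 mm by 178 mm) begins 61 mm behind the grasp point.
Start: joints at [1.007, 0.477, 0.022, 1.555, -0.011, 1.109, -0.083], TCP at [297.133, -606.102, 222.664] pointing down, gripper open.
Joint ranges: [-2.96, 2.96], [-0.34, 2.1], [-1.41, 1.46], [0.24, 2.44], [-1.37, 4.51], [0.17, 1.92], [-2.96, 2.96]. Speed limits (rad/s): [2.39, 2.39, 3.14, 3.14, 3.14, 3.14, 3.14].

### API

Orientations are given as a unit quaternion [w, x, y, z].
In Python, from plant import robot, eoat, imaging, order gives the robot as it stands. The module is installed in compiled form; this text tells all that it offers. Calls block until the motion is done:
- robot.move_ptp(position, orientation): joint-space move of the TCP to a pose.
- robot.servo_line(position, attitude=None, v=150, f_stop=None): straight line of the TCP; attitude=None keeps the orientation; v is the mean speed in mm/s. With f_stop (N) it stops when the force on the tool has changed by that much, and returns True; else False.
- robot.movej(angles): joint-space move.
- eoat.command_gripper(opening, strength=None): finger opening in mm; strength is the grip in N (None keeps the last); returns when the fingers have stopped.
- robot.sleep(seconds).
- robot.solve_ik(position, orientation): joint angles nearest the present ones, or None.
- imaging.capture(name): name is "side" or "top"; returns a dict with "pixels" (400x640x3 uint8, red, green, blue), "mtx" (3x3 intrinsics, pixels), "dist_coeffs" ([k1, k2, p1, p2, k3] as OpenCV has them; the pictures are not rectified), "T" (4x4, takes a point from camera to world coordinates). Camera axes: x right, y up, looking along -z (the intrinsics and any distortion apply to the point x, -y, -z); pixel columns grow to the right and rows downward; lengths in mm; the calibration is good to about 2 mm. A picture is of the moment at which its call begins. There is no depth.
A pose or a line that the arm cannot do raises robot.PlanningError and nothing moves.
- order.close_job(): hands the job in, once; it reports no verdict.
Readings, each from a call of its own:
- robot.current_time(): time.
- robot.current_q(): joint angles.
- robot.current_qvel(): joint speeds.
- robot.current_tau(): joint torques, N m.
- robot.current_eef_pos(): TCP position.
- robot.current_eef_rot(): TCP orientation.
- robot.current_contact_force(): force on the tool from outside, world axes, zero at the start.
- robot.current_moment(): the same for the moment, N m.
- robot.current_opening(): finger opening in mm.
Only numpy, scipy, OpenCV 4.12 (cv2) and the standard library are available. Lean on these libraries where they do the work, as an engineer would, in place of code of your own. Each camera call takes 0.05 s, during which the arm holds its last target.

### The job

Secure the yellow bending former on the square shaft held in the blue vise: take the spring pin with the wire loop from the rack, push it down through the cross hole near the shaft's free end until its collar sits fully home on the shaft, then swing its sprung loop over the end of the shaft until it snaps shut underneath. Work gently: the exact place of the hole has to be found by feel, and neither the pin nor the hand may be pressed on the shaft with more than about 40 N (4 kg). Leave everything else on the bench where it is.

Things in the scene. Friction and masses are not known exactly. Their poses are not given: they have to be found in the camera images.
- stand: Blue bench vise (fixed, jaws 157 mm high) holding a level square steel shaft, 24 mm wide (y), 22 mm high, top face 135 mm above the bench, with a yellow grooved wheel (bending former, 80 mm across, 28 mm thick) on it. Origin on the bench below the former's outer face; +x runs along the shaft to its free end, z up. Its free end is 22 mm beyond the true hole centre; the end's lower edge is bevelled 8 mm.
- seat (a point): Nominal centre of the cross hole's mouth on the shaft's top, 65 mm from the former's face; the stand's axes. The true hole and the free end lie up to 10 mm either way from here along x (unmeasured end float, new each run, it does not move during it); in y it is exact. The hole is vertical, right through, 11.5 mm in diameter, 1 mm chamfer.
- rack: Fixed aluminium block 56 x 150 mm, 45 mm high, holding two upright pins in through holes: the spring pin at y = +42 mm and a plain pin at y = -45 mm of its axes. Origin at the centre of its underside.
- pin: The spring pin, upright in the rack at the start. Origin at the centre of its collar's underside, which comes to rest on the shaft; z up along the pin, +x the way its loop points. Put it in with the loop pointing towards the shaft's free end. Collar 22 mm across, 4 mm thick. Mass about 0.1 kg.
- pin_tip (a point): Lower end of the pin, 36 mm below its origin. The round shank is 9.4 mm thick and tapers over its last 2 mm to 8 mm.
- grip (a point): Point to grasp, 38 mm above the pin's origin on the square dark steel grip, 14 x 14 mm (sides along the pin's x and y), which reaches from the collar to 50 mm above the origin.
- hinge (a point): Middle of the loop's hinge, 8.5 mm above the pin's origin, axis along the pin's y. The loop is a wire U: legs 38 mm apart, a cross bar 5 mm thick 32 mm from the hinge. The legs are sprung: the bar can be drawn out 10 mm at about 0.8 N per mm.
- loop (a joint): Loop angle, rad: 0 = level along the pin's +x, negative = raised, positive = down, stop at 1.36. Slight friction keeps it where it is left. Swung down, the bar meets the bevel on the shaft's end, must be forced down over it (drawn out about 4 mm) and then snaps beneath the shaft by itself: about 1.2 to 1.36 is shut.
- tab (a point): Outer end of the loop's thumb tab, 45 mm from the hinge, 16 mm wide, 4 mm thick, at the middle of the cross bar. Push on its upper (outer) face: down, then round in towards the pin below the shaft. The grip stands 50 mm above the shaft, so lean the gripper some 30 degrees outwards, away from the pin, for this.
- plain_pin: Plain round-headed steel pin without a loop in the rack's other hole, head 24 mm across; not to be used.
- driver: Bystander, not to be disturbed: screwdriver.
- spanner: Bystander, not to be disturbed: flat spanner.
- coupling: Bystander, not to be disturbed: short steel conduit coupling standing on end, 32 mm across, 45 mm tall.
- tray: Bystander, not to be disturbed: open grey parts tray, 160 x 110 x 35 mm.
- oiler: Bystander, not to be disturbed: white plastic bottle, 48 mm across, 110 mm tall.
- rule: Bystander, not to be disturbed: flat aluminium rule, 300 x 28 x 4 mm.
Things that resemble listed ones, but are neither listed nor needed, are in the scene too. Leave any green or red look-alike of the pin alone.

How it is judged (in metres and radians):
On the way, in this order (a step that is already met when the one before it is completed fails the run):
1. the pin is through the cross hole, collar home on the shaft, loop still open (x of pin in the frame of seat between -0.014 and 0.014 m and y of pin in the frame of seat between -0.004 and 0.004 m and z of pin in the frame of seat between -0.003 and 0.003 m and angle between pin's own z axis and vertical below 0.12 rad and value of joint loop below 0.8 rad), for 0.2 s.
2. the loop is snapped shut under the shaft (x of pin in the frame of seat between -0.014 and 0.014 m and y of pin in the frame of seat between -0.004 and 0.004 m and z of pin in the frame of seat between -0.003 and 0.003 m and angle between pin's own z axis and vertical below 0.12 rad and value of joint loop above 1.1 rad), for 0.2 s.
At the end, for the whole second after the job is handed in: The spring pin stands in the shaft's cross hole, collar within 3 mm of the shaft's top, within 14 mm along and 4 mm across of the nominal hole, upright within 0.12 rad; the loop reads more than 1.1 rad (snapped under the shaft); the pin is at rest and let go (all of step 2 and linear speed of pin below 0.02 m/s and contact force between the fingers and pin below 0.1 N); the robot touches nothing.
It fails at once if pin or loop pressed on the vise, former or shaft with more than 40 N (contact force between pin and stand above 40 N).
It fails at once if the robot presses on the vise, former or shaft with more than 40 N (contact force between any of the arm, the fingers and stand above 40 N).
It fails at once if the plain pin is moved by more than 20 mm (distance of plain_pin from where it was at the start of the episode above 0.02 m).
It fails at once if a bystander is moved by more than 30 mm (distance of any of driver, spanner, coupling, tray, oiler, rule from where it was at the start of the episode above 0.03 m).
It also fails if it takes over 69 s, if anything falls off the work surface, if the arm or the gripper's body presses on something with over 40 N, if the wrist force passes 120 N, or if a joint passes its speed limit or range.

## Working session

There is one attempt and no reset: what is moved stays moved. The work goes in short steps, each a Python script; the robot and the scene stay as the last script left them, time stands still between calls to the robot, and variables do not carry over. Pictures are saved under pics/ and viewed, and the job is handed in when it is done.

```bash
mkdir -p pics; ls
python3 - <<'E'
from plant import robot, eoat, imaging, order
import cv2,numpy as np,pickle
for n in("side","top"):
    c=imaging.capture(n)
    cv2.imwrite(f"pics/{n}0.png",c["pixels"][:,:,::-1])
    pickle.dump({k:np.array(v) for k,v in c.items()},open(f"{n}0.pkl","wb"))
    print(n,c["mtx"],c["dist_coeffs"],np.round(c["T"],3))
print(robot.current_time(),robot.current_eef_rot(),robot.current_opening())
E
```

```text
pics
side [[383.06914651   0.         317.88636434]
 [  0.         383.06914651 193.82024309]
 [  0.           0.           1.        ]] [-0.00876688  0.          0.          0.          0.        ] [[ 9.96000e-01  7.60000e-02 -5.30000e-02  5.36727e+02]
 [-9.10000e-02  6.76000e-01 -7.31000e-01 -7.40358e+02]
 [-2.00000e-02  7.33000e-01  6.80000e-01  8.12127e+02]
 [ 0.00000e+00  0.00000e+00  0.00000e+00  1.00000e+00]]
top [[494.40371195   0.         323.43466414]
 [  0.         494.40371195 207.11173599]
 [  0.           0.           1.        ]] [-0.02638358  0.          0.          0.          0.        ] [[ 1.500000e-02  9.830000e-01 -1.850000e-01  3.218690e+02]
 [-1.000000e+00  1.300000e-02 -1.100000e-02  1.279000e+00]
 [-9.000000e-03  1.850000e-01  9.830000e-01  1.493869e+03]
 [ 0.000000e+00  0.000000e+00  0.000000e+00  1.000000e+00]]
0.1 [-7.69427804e-04  9.74141762e-01  2.25936229e-01 -2.36937307e-04] 87.84037733228601
```

View pics/side0.png

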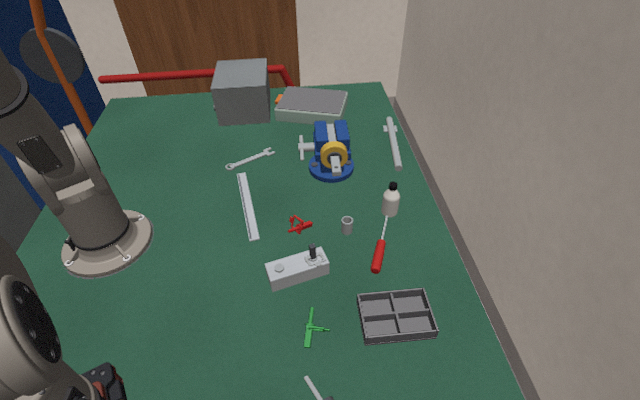

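View pics/top0.png

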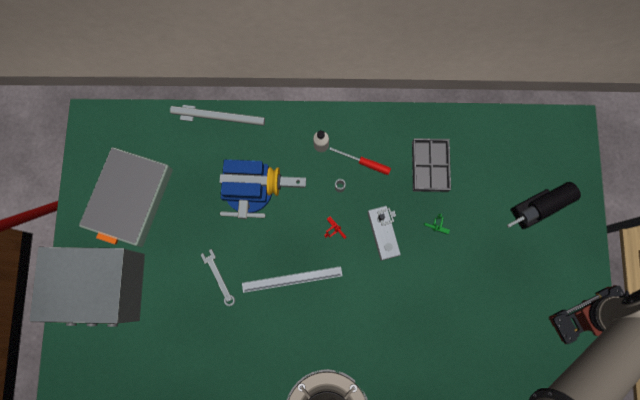

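The side view shows the vise at about (332,155), the rack at (297,268) and the spring pin at (313,250). The top view shows the shaft from (280,181) to (305,182), pointing along world −y, and the rack at (384,232). Next I'll enlarge the rack and the shaft.

Run:
```python
import cv2
t=cv2.imread("pics/top0.png");s=cv2.imread("pics/side0.png")
def crop(im,x,y,w,h,k,n): cv2.imwrite(n,cv2.resize(im[y:y+h,x:x+w],None,fx=k,fy=k,interpolation=cv2.INTER_CUBIC))
a=cv2.resize(t[150:215,210:310],None,fx=8,fy=8,interpolation=cv2.INTER_CUBIC);cv2.imwrite("pics/c1.png",a)
crop(t,350,195,80,70,8,"pics/c2.png")
crop(s,255,230,90,65,8,"pics/c3.png")
crop(s,290,110,80,75,8,"pics/c4.png")
```

```text
(no output)
```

View pics/c1.png

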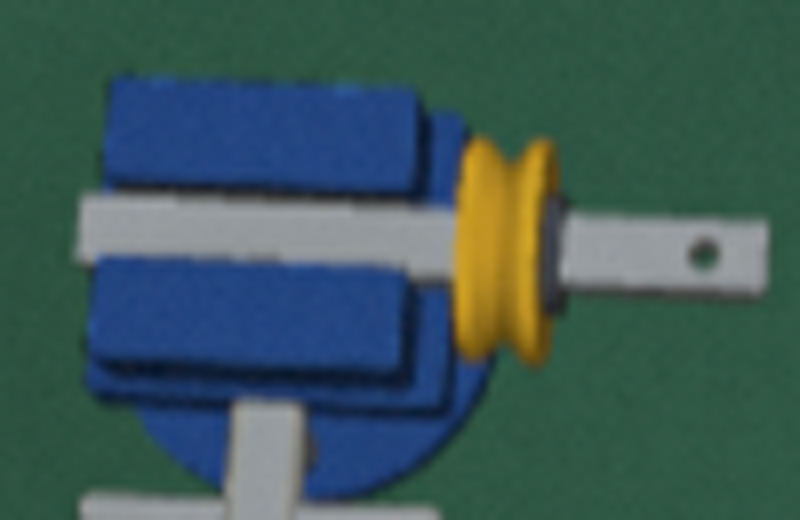

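View pics/c2.png

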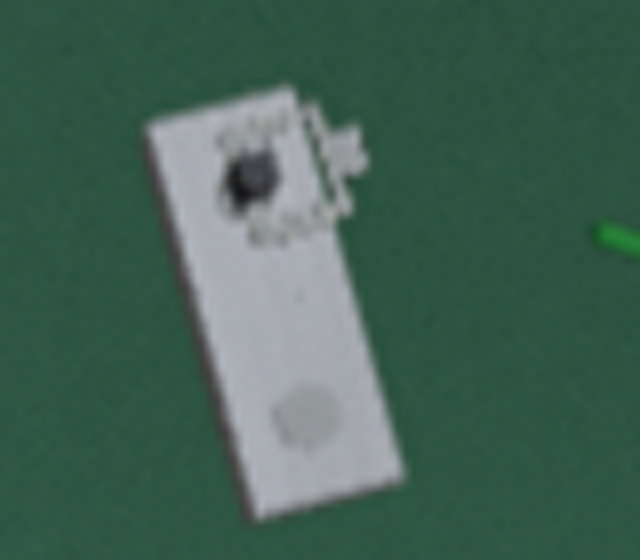

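View pics/c3.png

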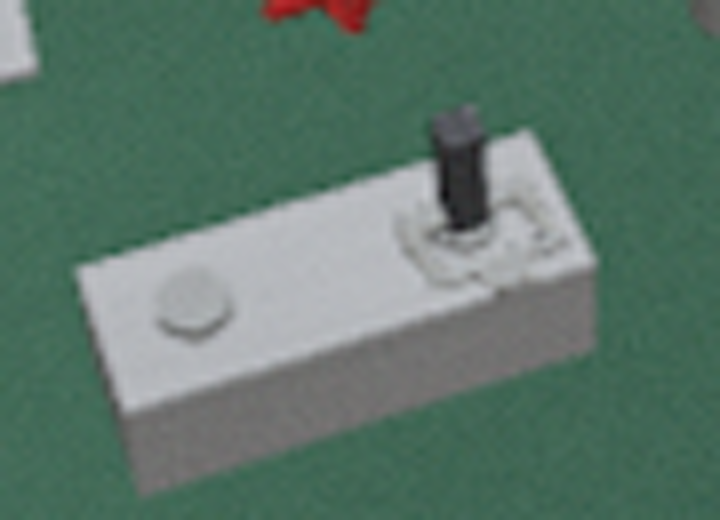

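View pics/c4.png

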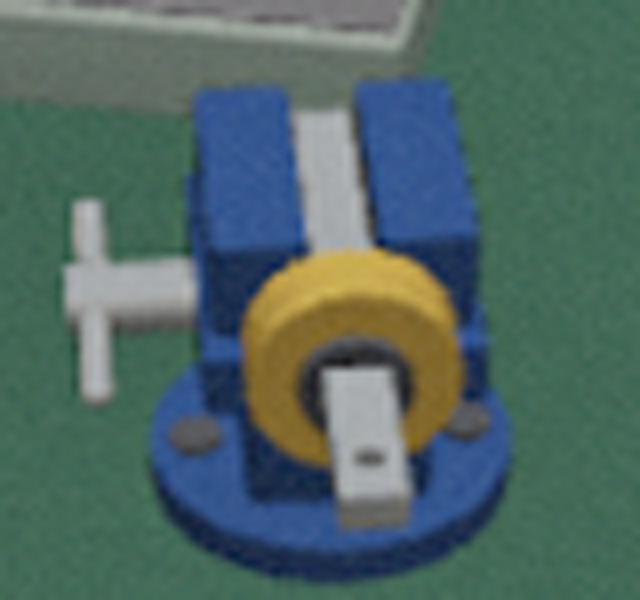

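```bash
cat > h.py <<'E'
import numpy as np,cv2,pickle
def ray(c,uv):
    p=cv2.undistortPoints(np.array([[uv]],float),c["mtx"],c["dist_coeffs"])[0,0]
    d=c["T"][:3,:3]@np.array([p[0],-p[1],-1]);return c["T"][:3,3],d
def at(c,uv,z):
    o,d=ray(c,uv);return o+d*(z-o[2])/d[2]
def tri(c1,u1,c2,u2):
    o1,d1=ray(c1,u1);o2,d2=ray(c2,u2)
    A=np.stack([d1,-d2],1);t=np.linalg.lstsq(A,o2-o1,rcond=None)[0]
    a,b=o1+d1*t[0],o2+d2*t[1];return (a+b)/2,np.linalg.norm(a-b)
def proj(c,P):
    T=np.array(c["T"]);q=T[:3,:3].T@(np.array(P,float)-T[:3,3]);q=np.array([q[0],-q[1],-q[2]])
    return cv2.projectPoints(q[None],np.zeros(3),np.zeros(3),c["mtx"],c["dist_coeffs"])[0][0,0]
def cr(p,x,y,k=8): return ((p[0]+.5)/k-.5+x,(p[1]+.5)/k-.5+y)
E
python3 - <<'E'
from h import *
T=pickle.load(open("top0.pkl","rb"));S=pickle.load(open("side0.pkl","rb"))
np.set_printoptions(precision=1,suppress=True)
c1=lambda p:cr(p,210,150);c2=lambda p:cr(p,350,195);c3=lambda p:cr(p,255,230);c4=lambda p:cr(p,290,110)
print("hole",at(T,c1((705,253)),135),at(S,c4((370,457)),135),tri(T,c1((705,253)),S,c4((370,457))))
for n,p in dict(endU=(768,221),endL=(766,292),inU=(572,217),inL=(568,287),bU=(80,193),bL=(78,262)).items(): print("top",n,at(T,c1(p),135))
for n,p in dict(endL=(341,503),endR=(411,497),inL=(323,370),inR=(390,368)).items(): print("side",n,at(S,c4(p),135))
print("rack top");
for p in [(148,124),(295,88),(404,478),(255,520)]: print(at(T,c2(p),45))
print("rack side");
for p in [(78,268),(530,130),(597,262),(128,410)]: print(at(S,c3(p),45))
print("griptop",at(T,c2((254,172)),95),at(S,c3((460,125)),95),tri(T,c2((254,172)),S,c3((460,125))))
print("tab?",at(T,c2((366,152)),53),"legs",at(T,c2((310,105)),53),at(T,c2((345,213)),53))
print("plain",at(T,c2((308,415)),50))
E
```

```text
hole [650.7  90.8 135. ] [649.8  93.4 135. ] (array([649.8,  90.7, 137.4]), np.float64(0.7863482191096202))
top endU [662.7  68.8 135. ]
top endL [636.9  69.  135. ]
top inU [663.2 138.3 135. ]
top inL [637.8 138.9 135. ]
top bU [669.8 313.6 135. ]
top bL [644.6 312.9 135. ]
side endL [636.7  69.5 135. ]
side endR [661.1  70.  135. ]
side inL [639.1 145.3 135. ]
side inR [663.4 143.7 135. ]
rack top
[ 587. -115.   45.]
[ 601.4 -169.8   45. ]
[ 456.6 -208.5   45. ]
[ 440.5 -153.9   45. ]
rack side
[ 441.9 -151.6   45. ]
[ 586.2 -112.1   45. ]
[ 601.7 -166.3   45. ]
[ 457.3 -205.4   45. ]
griptop [ 560.9 -149.    95. ] [ 562.2 -148.9   95. ] (array([ 561.6, -148.9,   94.8]), np.float64(1.3339339455141292))
tab? [ 576.1 -194.9   53. ] legs [ 593.5 -174.4   53. ] [ 553.2 -186.9   53. ]
plain [ 478.7 -173.    50. ]
```

Both views agree to about 2 mm. The hole is at about (650,91.5), the shaft axis at about −91.3°, the pin at (561.5,−149.5) and the loop direction at about −75°. Next is the grasp.

```bash
cat >> h.py <<'E'
from scipy.spatial.transform import Rotation as R
def ori(pinx_deg,tilt_deg=0):
    """tool x = -pin x, tool z down; tilt leans body towards pin +x"""
    a=np.radians(pinx_deg);px=np.array([np.cos(a),np.sin(a),0]);py=np.array([-np.sin(a),np.cos(a),0])
    t=np.radians(tilt_deg)
    z=np.array([0,0,-1])*np.cos(t)-px*np.sin(t)
    y=py; x=np.cross(y,z)
    q=R.from_matrix(np.stack([x,y,z],1)).as_quat();return [q[3],q[0],q[1],q[2]]
def snap(imaging,name,tag,box=None,k=8):
    c=imaging.capture(name);c={a:np.array(b) for a,b in c.items()};im=c["pixels"][:,:,::-1]
    pickle.dump(c,open(f"{tag}.pkl","wb"))
    if box: x,y,w,h=box;im=cv2.resize(im[y:y+h,x:x+w],None,fx=k,fy=k,interpolation=cv2.INTER_CUBIC)
    cv2.imwrite(f"pics/{tag}.png",im);return c
E
python3 - <<'E'
from plant import robot, eoat, imaging, order
from h import *
P=lambda *a:list(map(float,a))
q=ori(-75)
print(robot.solve_ik(P(561.5,-149.5,200),q))
for t in (25,30,35,40): 
    for p in [(649,50,135),(649.3,70,98)]: print(t,robot.solve_ik(P(*p),ori(-91.3,t)))
robot.move_ptp(P(561.5,-149.5,170),q)
print(robot.current_time(),robot.current_q())
print(robot.servo_line(P(561.5,-149.5,64),v=80,f_stop=8))
print(robot.current_eef_pos(),robot.current_contact_force())
snap(imaging,"side","g1",(255,200,90,75))
print(robot.current_time())
E
```

```text
[ 0.52130083  0.38645047 -0.46912943  1.78410849  0.20152333  1.01849276
  0.23738006]
25 [ 0.4463965   0.63086631 -0.56942337  1.68090798 -0.14430553  0.89158467
  0.040089  ]
25 [ 0.41168669  0.6749997  -0.56345218  1.70644182 -0.13081283  0.81515767
  0.02443858]
30 [ 0.49880124  0.65902002 -0.59175164  1.67826563 -0.22443471  0.89816887
  0.12953884]
30 [ 0.46244651  0.7023413  -0.58211653  1.70403904 -0.21987385  0.82128504
  0.12664034]
35 [ 0.55191354  0.6935174  -0.61977365  1.67372004 -0.29316987  0.91032978
  0.20920263]
35 [ 0.51316102  0.73573106 -0.60499192  1.69936703 -0.29778372  0.83447714
  0.21914476]
40 [ 0.60455194  0.73410054 -0.65231723  1.66736786 -0.35036253  0.92656199
  0.27872315]
40 [ 0.56259218  0.77470426 -0.63073956  1.69252929 -0.36441173  0.85322655
  0.30147292]
2.0167 [ 0.52255125  0.42099755 -0.47022281  1.8117766   0.22861557  0.96248971
  0.21461815]
False
[ 561.90626457 -149.57343649   64.53215012] [ 0.33528494 -0.55210938 -0.37161585]
3.5417
```

View pics/g1.png

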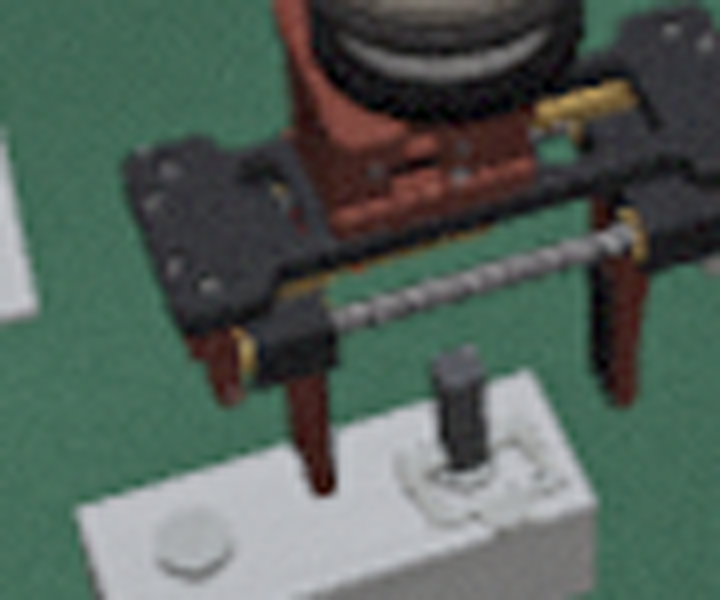

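The fingers straddle the grip, which is at about (460,410) in the crop. Next I close, lift and check.

Run:
```python
from plant import robot, eoat, imaging, order
from h import *
P=lambda *a:list(map(float,a))
eoat.command_gripper(10,20); print(robot.current_opening(),robot.current_contact_force(),robot.current_eef_pos())
eoat.command_gripper(10,45)
p=robot.current_eef_pos()
print(robot.servo_line(P(p[0],p[1],150),v=100))
print(robot.current_opening(),robot.current_contact_force())
robot.move_ptp(P(650,91.5,230),ori(-91.3))
print(robot.current_eef_pos(),robot.current_contact_force(),robot.current_time())
robot.sleep(.3)
print(robot.current_eef_pos(),robot.current_contact_force(),robot.current_time())
snap(imaging,"side","l1",(280,80,90,100),6)
snap(imaging,"top","l2",(250,140,90,70),8)
```

```text
13.466754051449456 [-1.11597867 -0.15078005 -0.22168779] [ 561.43624568 -149.50083111   63.97135318]
False
13.544733552904887 [ 1.10503484 -0.95742785 -1.27786227]
[649.68909342  89.26052033 228.95174743] [-0.39362331  0.64214823 -1.29295314] 6.9417
[649.95927271  90.12599392 229.75174061] [-0.03432593 -0.13996509 -1.75577456] 7.2417
```

View pics/l1.png

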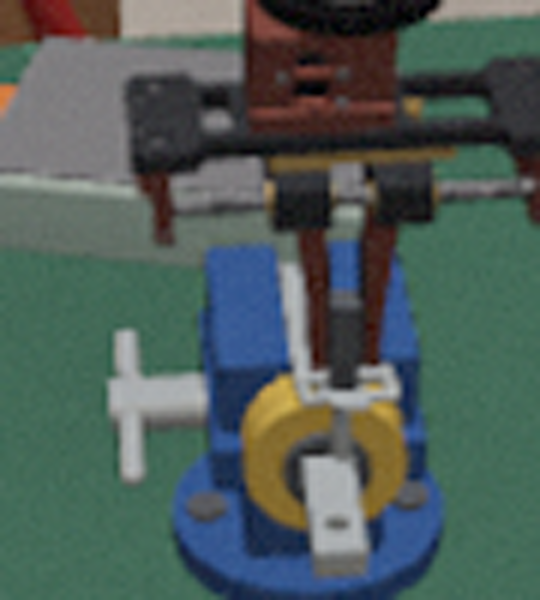

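View pics/l2.png

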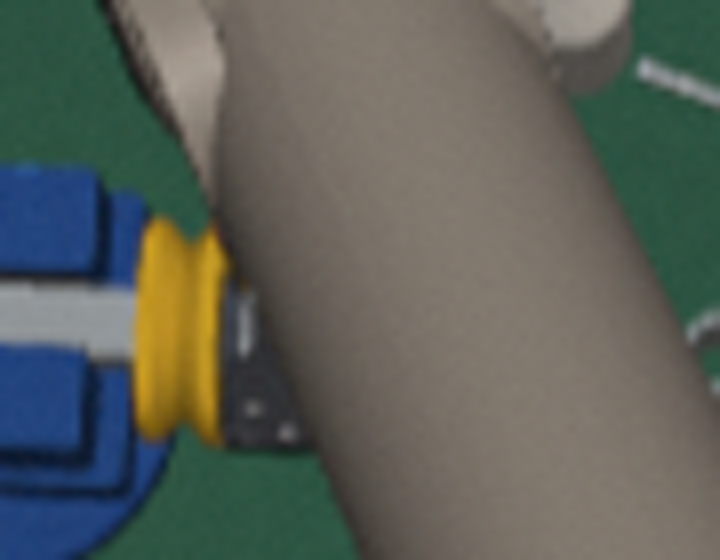

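The pin is held upright with the loop pointing toward the free end, level. In the crop the tip is near (343,455) and the hole at (338,521). Next is the descent with a low force stop.

Run:
```python
from plant import robot, eoat, imaging, order
from h import *
P=lambda *a:list(map(float,a))
c=pickle.load(open("l1.pkl","rb"))
u=proj(c,(650,90.1,174.7));print(((u-[280,80])+.5)*6-.5)
robot.servo_line(P(650,91.5,197),v=80);robot.sleep(.3)
print(robot.current_eef_pos(),robot.current_contact_force())
hit=robot.servo_line(P(650,91.5,178),v=20,f_stop=5)
print(hit,robot.current_eef_pos(),robot.current_contact_force(),robot.current_time())
snap(imaging,"side","d1",(290,100,80,75),8)
```

```text
[339.85627317 459.10124009]
[650.2737321   91.5096136  197.46963185] [ 0.18003996  0.31537307 -0.4094396 ]
False [650.06329163  91.59927642 178.13920671] [ 0.61887248 -0.01509686 -1.10610365] 9.3083
```

View pics/d1.png

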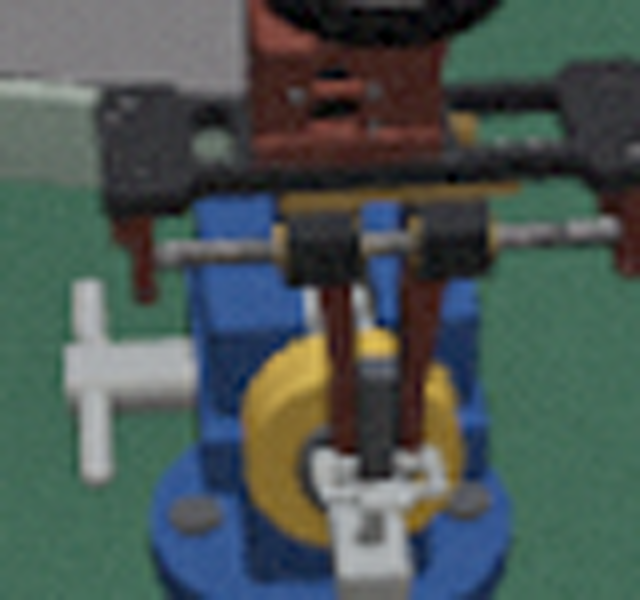

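The tip is 12 mm below the shaft top with no contact force, so it is in the hole. I'll press on until the collar touches.

Run:
```python
from plant import robot, eoat, imaging, order
from h import *
P=lambda *a:list(map(float,a))
hit=robot.servo_line(P(650,91.5,158),v=30,f_stop=7)
print(hit,robot.current_eef_pos(),robot.current_contact_force())
hit=robot.servo_line(P(650,91.5,149),v=10,f_stop=7)
print(hit,robot.current_eef_pos(),robot.current_contact_force(),robot.current_time())
robot.sleep(.3)
print(robot.current_eef_pos(),robot.current_contact_force(),robot.current_time())
snap(imaging,"side","d2",(290,100,80,75),8)
```

```text
False [650.03032021  91.52561005 158.06018519] [-0.99909136 -0.45328225 -2.38590158]
True [650.06688938  91.66983082 153.97202416] [-0.99107689 -0.76310897  4.96988873] 10.7167
[650.05406891  91.62256596 153.96532926] [-0.366892    0.37033366  5.01265724] 11.0167
```

View pics/d2.png

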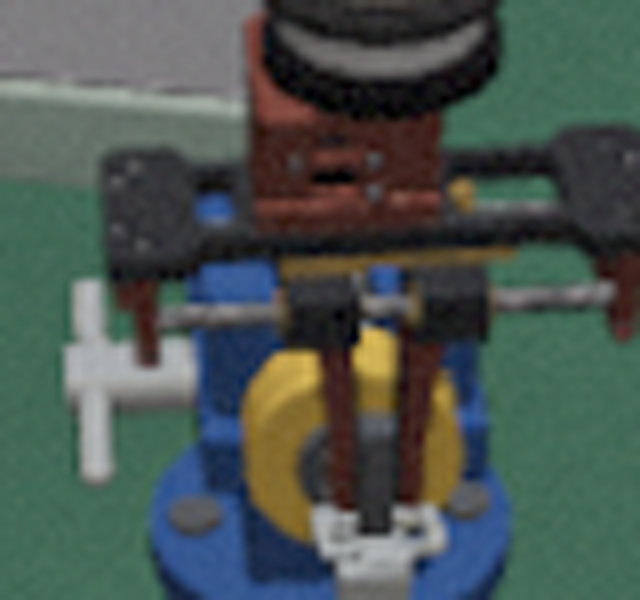

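The collar is home: the TCP stopped at 153.97, and 154 was expected. I'll release, retreat, close the fingers and look.

Run:
```python
from plant import robot, eoat, imaging, order
from h import *
P=lambda *a:list(map(float,a))
T=pickle.load(open("top0.pkl","rb"))
print("oiler",at(T,(321,135),110),"coupling",at(T,(340,184),45))
eoat.command_gripper(45); print(robot.current_contact_force())
p=robot.current_eef_pos()
robot.servo_line(P(p[0],p[1],235),v=120)
robot.move_ptp(P(649,20,220),ori(-91.3,40))
eoat.command_gripper(0,30)
print(robot.current_eef_pos(),robot.current_contact_force(),robot.current_opening(),robot.current_time())
snap(imaging,"side","e1",(280,80,90,100),6)
snap(imaging,"top","e2",(250,140,90,70),8)
```

```text
oiler [796.77721038  27.65846193 110.        ] coupling [665.50418515 -30.7606998   45.        ]
[ 0.77632328 -0.29299548 -0.15515456]
[649.01066386  19.8905074  219.96167161] [ 0.66089334  0.13800891 -0.00784595] 0.3515644323983528 14.1167
```

View pics/e1.png

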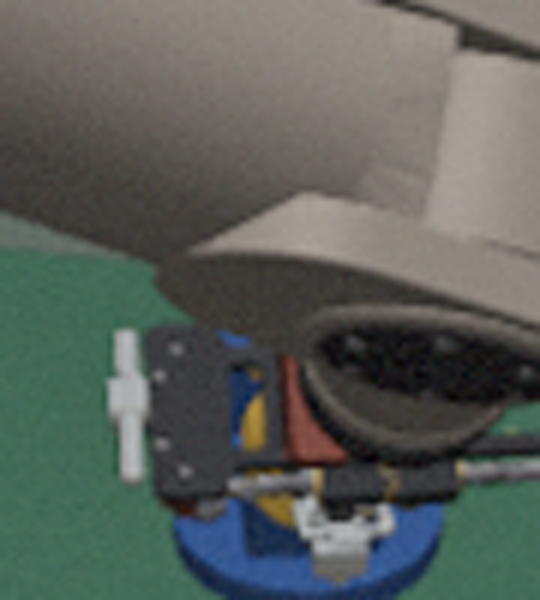

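View pics/e2.png

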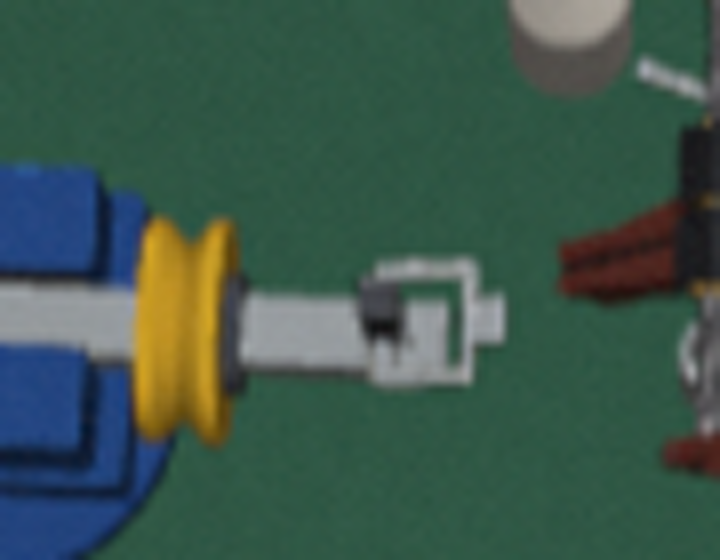

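The top view shows the pin seated with its loop over the free end and the tab centred at about (488,320). The closed fingertips, at (565,270), are clear of it. Next is the tab push, along an arc.

```bash
cat > arc.py <<'E'
from h import *
px=np.array([np.cos(np.radians(-91.3)),np.sin(np.radians(-91.3)),0]);Z=np.array([0,0,1.])
H=np.array([650.05,91.6,143.5])
def tcp(th,r=42,h=2,t=40,w=10):
    ic=H+px*(r*np.cos(th)+h*np.sin(th))+Z*(-r*np.sin(th)+h*np.cos(th))
    t=np.radians(t);x=-px*np.cos(t)+Z*np.sin(t)
    return list(map(float,ic-w*x))
E
python3 - <<'E'
from plant import robot, eoat, imaging, order
from arc import *
T=pickle.load(open("e2.pkl","rb"));print("tab end",at(T,cr((505,320),250,140),143.5),H+45*px)
q=ori(-91.3,40)
robot.servo_line(tcp(-.15,h=12),q,v=120);robot.sleep(.2)
print(robot.current_eef_pos(),robot.current_contact_force())
for th in np.arange(0,.81,.1):
    hit=robot.servo_line(tcp(th),q,v=40,f_stop=12)
    print(round(th,2),hit,np.round(robot.current_eef_pos(),1),np.round(robot.current_contact_force(),1))
    if hit: break
print(robot.current_time())
snap(imaging,"top","f2",(250,140,90,70),8);snap(imaging,"side","f1",(280,80,90,100),6)
E
```

```text
tab end [653.9219905   48.24252464 143.5       ] [649.02906999  46.61158258 143.5       ]
[649.53650313  43.83780695 156.01051883] [ 0.54795448 -0.66504829 -0.01313957]
0.0 False [648.8  42.  138.8] [ 0.2  0.6 -1.5]
0.1 False [648.8  42.  134.7] [ 0.2 -0.1 -0.3]
0.2 False [648.7  42.4 130.4] [ 0.1  0.1 -0.3]
0.3 False [648.7  43.3 126.3] [-0.5  0.2 -0.3]
0.4 False [648.8  44.7 122.3] [-0.8  0.5 -0.3]
0.5 False [648.8  46.3 118.4] [ 0.3 -0.1  0.1]
0.6 False [648.8  48.4 114.7] [ 0.3  0.2 -0.1]
0.7 False [649.   50.7 111.4] [-0.  -0.6  0.4]
0.8 False [649.   53.5 108.2] [-0.2  0.  -0.2]
17.7667
```

View pics/f2.png

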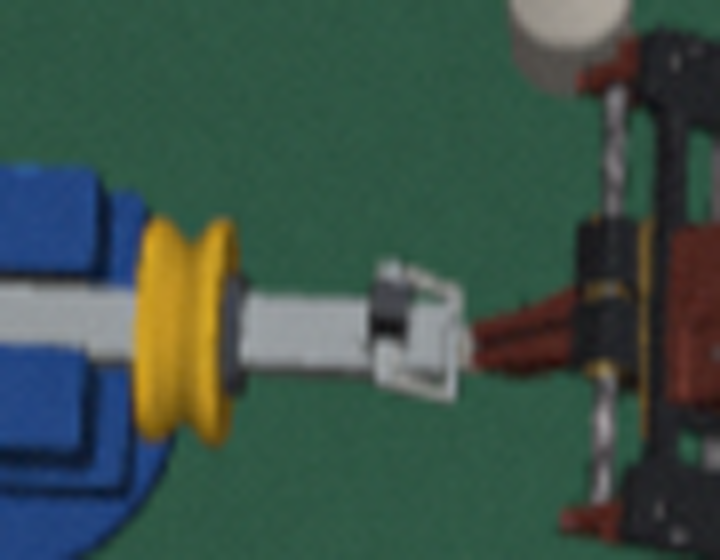

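View pics/f1.png

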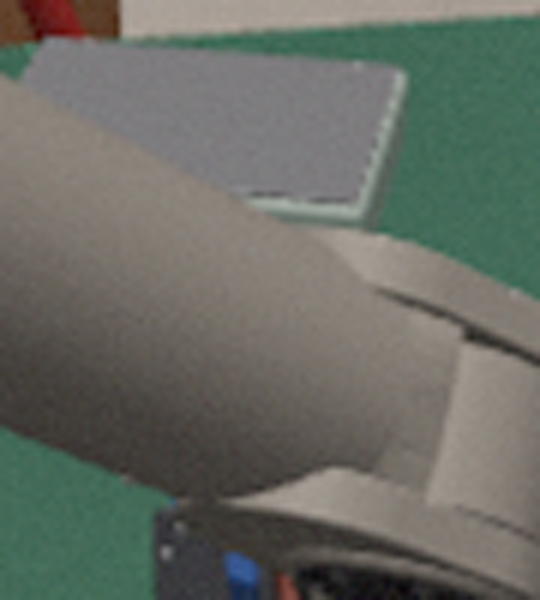

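The loop is following at about 0.75 rad with the fingertips on the tab (472,345), and there is little force yet. I'll continue over the bevel.

Run:
```python
from plant import robot, eoat, imaging, order
from arc import *
q=ori(-91.3,40)
for th in np.arange(.9,1.31,.07):
    hit=robot.servo_line(tcp(th,r=44),q,v=30,f_stop=15)
    print(round(th,2),hit,np.round(tcp(th,r=44),1),np.round(robot.current_eef_pos(),1),np.round(robot.current_contact_force(),1))
    if hit: break
print(robot.current_time())
snap(imaging,"top","h2",(250,140,90,70),8)
```

```text
0.9 False [649.2  55.  103.8] [649.   55.1 103.6] [-0.3 -0.6  0.5]
0.97 False [649.3  57.4 101.9] [649.2  57.5 101.8] [-0.1  0.   0.2]
1.04 False [649.3  59.9 100.1] [649.3  60.  100. ] [ 0.2 -1.3 -0. ]
1.11 False [649.4  62.6  98.6] [649.3  62.7  98.4] [-0.  -1.1  0.2]
1.18 False [649.5  65.3  97.2] [649.1  66.2  97.2] [ 0.1 -0.4  0.2]
1.25 False [649.5  68.2  95.9] [649.4  68.7  96. ] [-0.9  0.2  0.2]
19.425
```

View pics/h2.png

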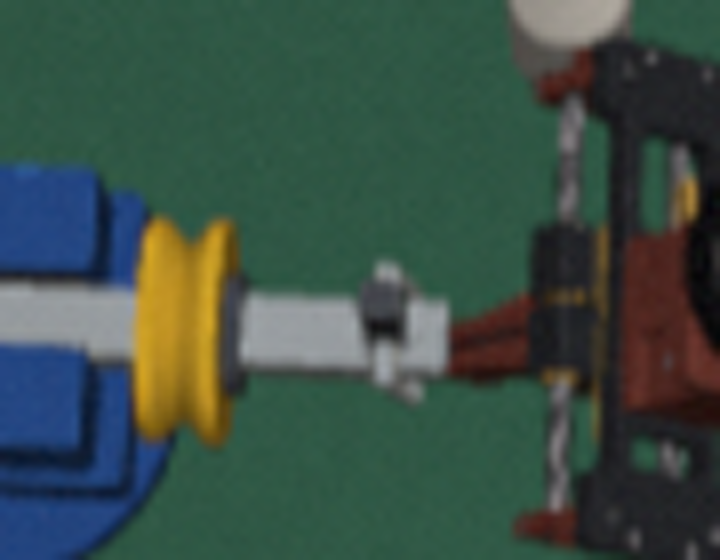

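The bar end now shows at (410,392), tucked under the shaft, and the force has dropped, so it looks snapped shut. I'll retreat and verify.

Run:
```python
from plant import robot, eoat, imaging, order
from arc import *
p=np.array(robot.current_eef_pos())
robot.servo_line(list(map(float,p+px*30+Z*8)),v=80)
p=np.array(robot.current_eef_pos())
robot.servo_line(list(map(float,p+px*70+Z*110)),v=120)
robot.move_ptp([450.,-250.,300.],ori(-75))
robot.sleep(.3)
print(robot.current_eef_pos(),robot.current_contact_force(),robot.current_time())
snap(imaging,"top","k2",(250,140,90,70),8);snap(imaging,"side","k1",(300,120,60,55),10);snap(imaging,"side","k3");
c=snap(imaging,"top","k4")
for th in (1.1,1.2,1.3,1.36):
  for s in (-19,19):
    py=np.array([-px[1],px[0],0]); P=H+px*34*np.cos(th)-Z*34*np.sin(th)+py*s
    print(th,s,(proj(c,P)-[250,140]+.5)*8-.5)
```

```text
[ 450.31585457 -249.68741523  299.38537639] [-0.48126487  0.34831592  0.47711348] 22.7
1.1 -19 [427.00645465 402.38356216]
1.1 19 [431.84197603 299.26039265]
1.2 -19 [418.54742129 402.92852242]
1.2 19 [423.42023406 299.9053615 ]
1.3 -19 [409.71506502 403.26703309]
1.3 19 [414.62802375 300.32243846]
1.36 -19 [404.27096128 403.36985875]
1.36 19 [409.20923109 300.46181924]
```

View pics/k2.png

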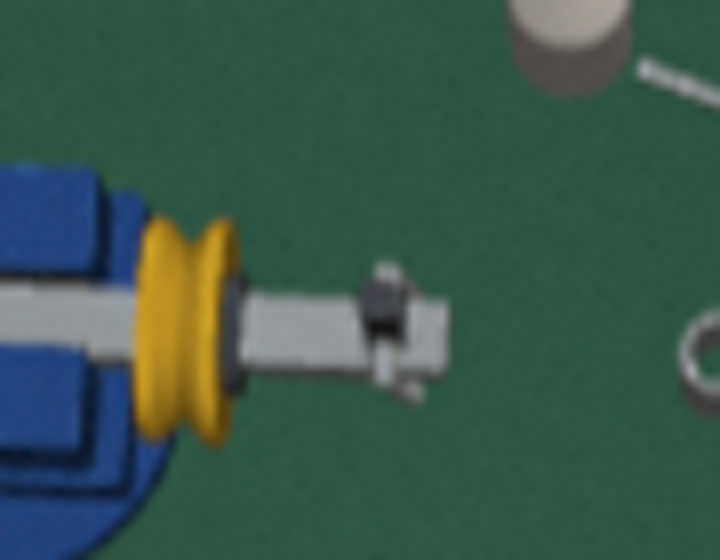

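View pics/k1.png

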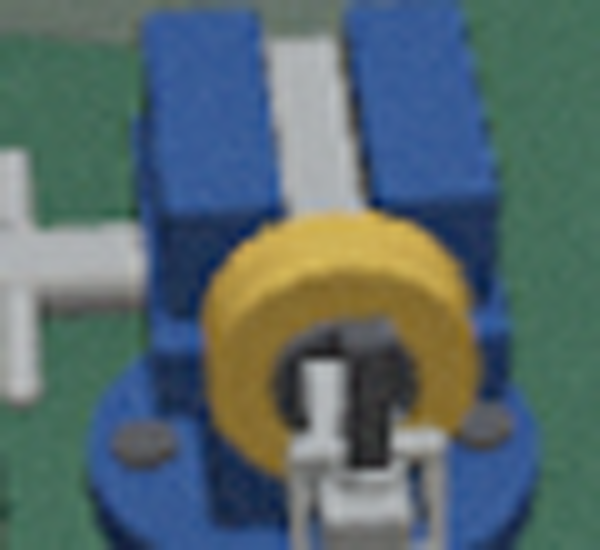

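View pics/k3.png

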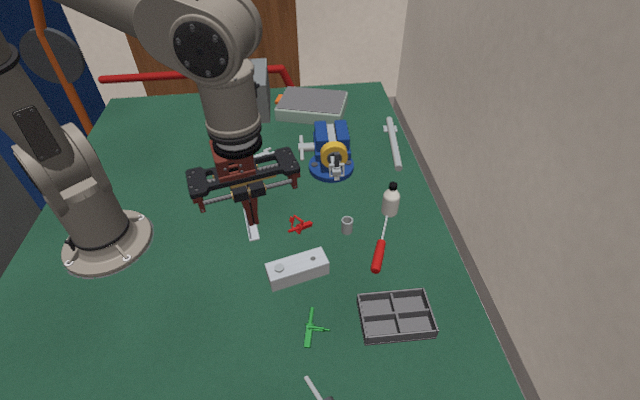

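The legs hang steeply on either side of the shaft end. I'll take a closer look at the lower part to be sure the bar is beneath it.

Run:
```python
from arc import *
c=pickle.load(open("k3.pkl","rb"));im=c["pixels"][:,:,::-1][150:190,310:360]
cv2.imwrite("pics/k5.png",cv2.resize(im,None,fx=14,fy=14,interpolation=cv2.INTER_CUBIC))
py=np.array([-px[1],px[0],0])
for th in (.95,1.1,1.2,1.3):
  for r,s in ((34,-19),(34,19),(46,0)):
    P=H+px*r*np.cos(th)-Z*r*np.sin(th)+py*s
    print(th,r,s,(proj(c,P)-[310,150]+.5)*14-.5)
for P in (H+22*px-[0,0,8.5],H+22*px-[0,0,22.5],H+14*px-[0,0,30.5]):print((proj(c,P)-[310,150]+.5)*14-.5)
```

```text
0.95 34 -19 [284.89273204 387.96642178]
0.95 34 19 [473.91758608 376.7109527 ]
0.95 46 0 [382.44034319 441.95687641]
1.1 34 -19 [282.90084351 383.99767762]
1.1 34 19 [471.05469145 372.79938831]
1.1 46 0 [379.14689003 436.27029732]
1.2 34 -19 [281.49547374 379.31624414]
1.2 34 19 [469.09213336 368.15732338]
1.2 46 0 [376.86895327 429.75697779]
1.3 34 -19 [280.04453688 373.07369326]
1.3 34 19 [467.10890113 361.95466698]
1.3 46 0 [374.55135217 421.16573967]
[381.93347617 315.57611444]
[380.97421564 369.78758111]
[376.29495315 374.59352587]
```

View pics/k5.png

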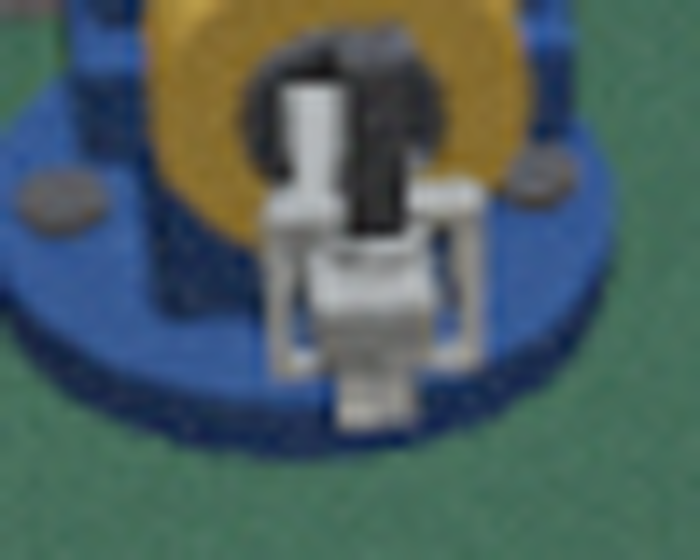

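The tab end is at about (373,425) and the bar ends at (287,368) and (465,358). That matches a loop angle of 1.2 to 1.3, and the shaft hides the middle of the bar. The loop is shut, so I'm handing in.

Run:
```python
from plant import robot, order
order.close_job();print(robot.current_time())
```

```text
the job is handed in; nothing more can be done
the job is handed in; nothing more can be done
```

The spring pin is in the shaft's cross hole with its collar home, and its loop is snapped shut under the shaft's free end. I handed the job in at about 23 s of the 69 s allowed; `close_job` reports no verdict.

- **Insertion:** I took the pin from the rack and located the hole in both camera views, which agreed to about 2–3 mm. The tip went in on the first try with no search. The collar seated at TCP z 153.97 mm (154 expected), with the downward stop at about 7 N.
- **Closing the loop:** I released the pin, leaned the closed fingers 40° outwards and pushed the tab round in an arc. Readings between steps were at most about 1.5 N, and no push tripped its stop (12 N, then 15 N).
- **Last checks:** In the last pictures the bar ends and tab match a loop angle of about 1.2–1.3 rad, and the shaft hides the middle of the bar. The pin stands upright, the gripper is well clear, and the plain pin and the bystanders I could see look unmoved. The arm partly hid the spanner and the rule in that view.
- **Disagreement:** Before the push, one top-view reading put the tab end about 5 mm to one side of where it should be. I took this as a pixel-reading error or a few degrees of pin yaw, and it did not hinder closing the loop.

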